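Roll the snack tin onto its mat

ROBOT

A 7-joint arm with a two-finger parallel gripper is mounted at the origin on the work surface. World frame = base frame: x ahead of the robot, y to its left, z up, the work surface at z = 0. Lengths are in m, angles in rad, forces in N, time in s.
With the tool pointing down it reaches from about 0.425 to 0.95 m from the base axis. Payload 4.7 kg.
Tool frame: the origin (TCP) lies on the centre line of the jaws, within the pads' length; the fingertips stand robot.nose_length ahead of it and the grasp point (between the pads) lies 8 mm behind it (robot.nose_length is the distance from the TCP to the fingertips, in m); z points along the fingers, x is the direction in which the jaws open and shut, and the axes are right-handed (so a half turn about z gives the same grasp; the last joint's range is limited). The gripper opens to 85 mm and grips with 20 to 120 N. Pads are 22 mm wide; open, the fingers measure 114 mm over their backs; the gripper's body (76 mm by 85 mm) begins 54 mm behind the grasp point. The pads swing forward as they close: fully open they stand 13 mm farther back than shut.
Start: joints at [1.296, 0.469, -0.049, 1.532, 0.024, 1.141, -0.082], TCP at [0.164, -0.655, 0.221] pointing down, gripper open.
Joint ranges: [-2.59, 2.59], [-0.33, 1.99], [-1.39, 1.29], [0.1, 2.45], [-1.04, 4.18], [0.21, 1.99], [-2.66, 2.66]. Speed limits (rad/s): [2.57, 2.57, 3.14, 3.14, 3.14, 3.14, 3.14].

INTERFACE

Orientations are given as [roll, pitch, yaw] about the fixed x, y, z axes, in that order (R = Rz(yaw) Ry(pitch) Rx(roll)).
In Python, from plant import robot gives the robot as it stands. Calls block until the motion is done:
- robot.goto(position, orientation): joint-space move of the TCP to a pose.
- robot.move_straight(position, vel=0.15, attitude=None, contact_N=None): straight line of the TCP; attitude=None keeps the orientation; vel is the mean speed in m/s. With contact_N (N) it stops when the force on the tool has changed by that much, and returns True; else False.
- robot.move_joints(angles): joint-space move.
- robot.grip(opening, strength=None): opening from 0.0 (shut) to 1.0 (fully open); strength is the grip in N (None keeps the last); returns when the fingers have stopped.
- robot.sleep(seconds).
- robot.inverse_kinematics(position, orientation): joint angles nearest the present ones, or None.
- robot.sense(): the state.
- robot.grab_frame(name): name is "scene" or "top" or "wrist"; returns a dict with "image" (384x512x3 uint8, red, green, blue), "range_z" (384x512 float32, m along the optical axis (not along the pixel's ray), 0 where there is no reading), "fx", "fy", "cx", "cy" (pixels), "dist_coeffs" ([k1, k2, p1, p2, k3] as OpenCV has them; the pictures are not rectified), "R" (3x3) and "t" (3): a world point X has camera coordinates R X + t. Camera axes: x right, y down, z forward; pixel columns grow to the right and rows downward; lengths in m; the calibration is good to about 2 mm. A picture is of the moment at which its call begins.
A pose or a line that the arm cannot do raises robot.IKError and nothing moves.
- robot.close_job(): hands the job in, once; it reports no verdict.
The state is a dict: "t": time; "joint_pos": joint angles; "joint_velocities": joint speeds; "effort": joint torques, N m; "tcp_pos": TCP position; "tcp_rot": TCP orientation; "wrist_force": force on the tool from outside, world axes, zero at the start; "torque": the same for the moment, N m; "opening": opening from 0.0 (shut) to 1.0 (fully open).
Only numpy, scipy, OpenCV 4.12 (cv2) and the standard library are available. Lean on these libraries where they do the work, as an engineer would, in place of code of your own. Each camera call takes 0.05 s, during which the arm holds its last target. There are 200 camera calls.

TASK

The lid of the snack tin is loose, so do not pick the tin up or grip it: with the fingertips on top of it, gently roll it along the table until it lies still in the middle of the mat, square with it, and take the hand away. Leave the two cups and the jar as they are.

Things in the scene. Friction and masses are not known exactly. Their poses are not given: they have to be found in the camera images.
- tin: Metal snack tin on its side, a cylinder 100 mm in diameter, 150 mm long, 0.3 to 0.6 kg, with a cardboard sleeve. Origin on its axis at mid length, 50 mm up; x along the axis (level, lid at the +x end, pointing away from the robot within 25 degrees); y and z turn as it rolls. It rolls without slipping; slight rolling resistance: it stays where left, coasts under 10 mm from 50 mm/s.
- tin_tab (a point): A small dark tab on the tin's lid end, 38 mm from the cylinder's axis. At the start it is at the bottom (12 mm above the table); it goes round as the tin rolls and is at the top (88 mm above the table) after half a turn, 157 mm of rolling.
- mat: Flat brown cork mat, paper-thin (under 1 mm), fixed, no obstacle to rolling. 200 mm along its x axis, 140 mm along its y axis; origin at its centre, z up. It lies 120 to 170 mm to the left or right of the tin (centre to centre), its x axis within 3 degrees of the tin's axis, so that straight rolling brings the tin onto it.
- cup_a: A loose white plastic cup, upright, 72 mm across and 95 mm high, origin at the centre of its underside. It stands at one end of the tin's lane, at least 55 mm clear of both the tin and the mat; to be left alone.
- cup_b: A second cup just like it at the other end of the lane; to be left alone.
- jar: A small loose clear jar with a metal lid, upright, 68 mm across and 90 mm high, origin at the centre of its underside, standing beyond the tin on the far side of the table; to be left alone.
Things that resemble listed ones, but are neither listed nor needed, are in the scene too. What is meant by the tin is not green, and is the larger of those in its own colour.

How it is judged:
By the outcome, as a careful person would: the job done as asked, in the order asked, and still so for the second after the job is handed in, with the robot touching nothing.
It also fails if it takes over 54 s, if anything falls off the work surface, if the arm or the gripper's body presses on something with over 40 N, if the wrist force passes 120 N, or if a joint passes its speed limit or range.

## Working session

There is one attempt and no reset: what is moved stays moved. The work goes in short steps, each a Python script; the robot and the scene stay as the last script left them, time stands still between calls to the robot, and variables do not carry over. Pictures are saved under pics/ and viewed, about 8 in all and at most 12, crops included, and the job is handed in when it is done.

```bash
mkdir -p pics; ls; python3 - <<'E'
from plant import robot
import cv2,numpy as np,pickle
s=robot.sense();print(s['t'],s['tcp_pos'],s['tcp_rot'],robot.nose_length,s['opening'])
F={n:robot.grab_frame(n) for n in("scene","top")}
pickle.dump(F,open('f0.pkl','wb'))
for n in F:
    f=F[n];cv2.imwrite(f'pics/{n}0.png',cv2.resize(f['image'][:,:,::-1],(800,600)))
    print(n,f['fx'],f['cx'],f['cy'],f['dist_coeffs'],-np.array(f['R']).T@f['t'],np.round(f['R'],3).tolist())
E
```

```text
pics
0.0 [ 0.16410526 -0.65411921  0.21965004] [ 3.14151681e+00  1.96210765e-03 -1.32491908e+00] 0.011 0.9986242619748559
scene 386.1127345372451 253.09014730508954 195.0762296206333 [-0.0915549  0.         0.         0.         0.       ] [ 1.36188114 -0.11562654  0.57282304] [[0.179, 0.984, 0.021], [0.541, -0.08, -0.837], [-0.822, 0.161, -0.547]]
top 484.3877489024719 255.57313701810688 191.47560540781154 [0.02177562 0.         0.         0.         0.        ] [0.37364424 0.0359865  1.22504206] [[-0.006, -1.0, -0.001], [-0.984, 0.006, -0.177], [0.177, -0.0, -0.984]]
```

View pics/top0.png

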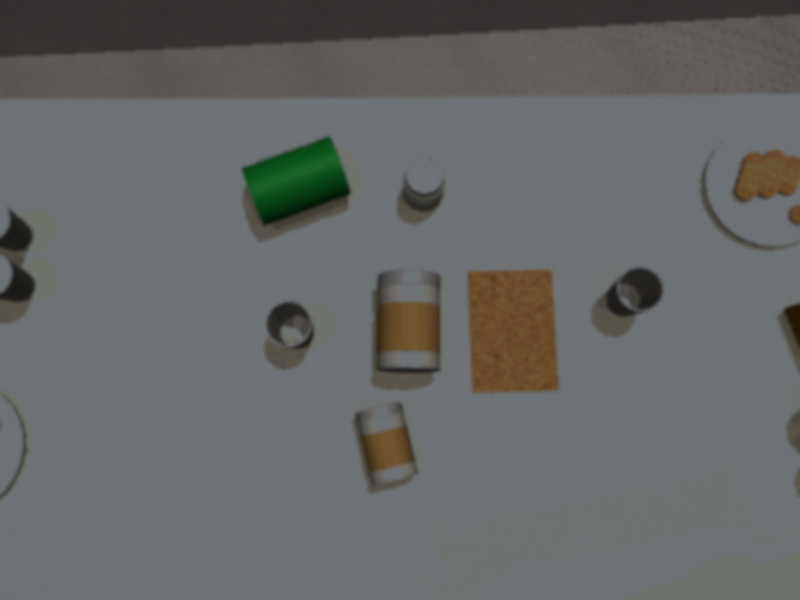

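View pics/scene0.png

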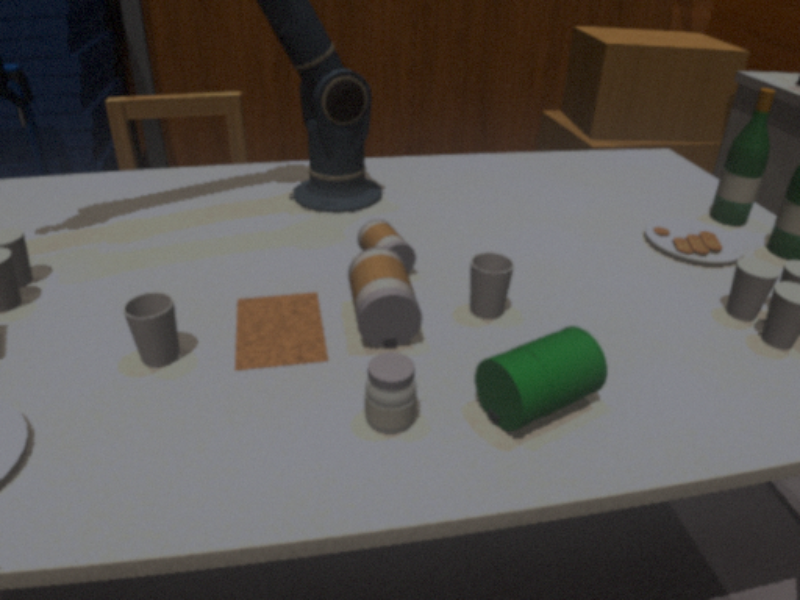

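The tin candidates are: the large orange-sleeved tin at top (408,320), the small orange-sleeved one at (387,443), and the green one at (297,180). The larger orange one fits, because it isn't green, is the larger of its colour and lies beside the mat (513,330). Its dark tab shows low in the scene view at (390,343). The cups are at (290,325) and (635,290), and the jar is at (424,185). Next I measure and confirm with a crop.

```bash
cat > h.py <<'E'
import cv2,numpy as np
from scipy.optimize import least_squares
def world(f,uv,z):
    K=np.array([[f['fx'],0,f['cx']],[0,f['fy'],f['cy']],[0,0,1]])
    n=cv2.undistortPoints(np.float64(uv).reshape(-1,1,2),K,np.array(f['dist_coeffs'],float))[:,0]
    R=np.array(f['R']);d=np.c_[n,np.ones(len(n))]@R;c=-R.T@f['t']
    return c+d*((z-c[2])/d[:,2])[:,None]
def cloud(f,mask):
    v,u=np.nonzero(mask&(f['range_z']>0))
    K=np.array([[f['fx'],0,f['cx']],[0,f['fy'],f['cy']],[0,0,1]])
    n=cv2.undistortPoints(np.float64(np.c_[u,v]).reshape(-1,1,2),K,np.array(f['dist_coeffs'],float))[:,0]
    return (np.c_[n,np.ones(len(n))]*f['range_z'][v,u][:,None]-f['t'])@np.array(f['R'])
def orange(f):
    h=cv2.cvtColor(f['image'],cv2.COLOR_RGB2HSV)
    m=((h[...,0]<25)&(h[...,1]>110)&(h[...,2]>60)).astype(np.uint8)
    m=cv2.morphologyEx(m,cv2.MORPH_CLOSE,np.ones((5,5)));m=cv2.morphologyEx(m,cv2.MORPH_OPEN,np.ones((5,5)))
    return cv2.connectedComponentsWithStats(m)
def mat(f):
    n,l,s,c=orange(f)
    out=[]
    for i in range(1,n):
        if s[i,4]<500: continue
        P=cloud(f,l==i); out.append((i,s[i,4],np.round(c[i]),np.round(np.median(P,0),3)))
    return l,out
def rect(f,mask,z):
    c=max(cv2.findContours(mask.astype(np.uint8),0,2)[0],key=cv2.contourArea)
    P=world(f,c[:,0]+0.0,z)[:,:2]
    (cx,cy),(w,h),a=cv2.minAreaRect((P*1000).astype(np.float32))
    a=(a+45)%90-45
    return cx,cy,w,h,a
def tin(f,box):  # depth fit: cylinder r=50 at z=50; box in world
    P=cloud(f,np.ones(f['range_z'].shape,bool))
    P=P[(P[:,0]>box[0])&(P[:,0]<box[1])&(P[:,1]>box[2])&(P[:,1]<box[3])&(P[:,2]>.065)]
    fun=lambda p:np.hypot((P[:,1]-p[0]-p[1]*(P[:,0]-P[:,0].mean()))*np.cos(np.arctan(p[1])),P[:,2]-p[2])-.05
    r=least_squares(fun,[P[:,1].mean(),0,.05],loss='soft_l1',f_scale=.002)
    y0,b,zc=r.x; x0=P[:,0].mean()
    ax=np.array([1,b])/np.hypot(1,b); s=(P[P[:,2]>.085][:,:2]-[x0,y0])@ax
    lo,hi=np.percentile(s,[.5,99.5])
    c=np.array([x0,y0])+ax*(lo+hi)/2
    return c,np.degrees(np.arctan(b)),zc,hi-lo,np.std(fun(r.x)),len(P)
E
python3 - <<'E'
import pickle;from h import *
F=pickle.load(open('f0.pkl','rb'));f=F['top']
l,o=mat(f);print(*o,sep='\n')
mi=[q for q in o if q[3][2]<.03 and abs(q[3][0]-.5)<.15 and abs(q[3][1])<.35]
for q in mi:print('mat',rect(f,l==q[0],0))
for n in F:print(n,tin(F[n],(.40,.64,-.09,.16)))
t=f['image'][150:330,200:380,::-1];s=F['scene']['image'][130:250,190:310,::-1]
cv2.imwrite('pics/crop.png',np.hstack([cv2.resize(t,(400,400)),cv2.resize(s,(400,400))]))
E
```

```text
(1, np.int32(975), array([491., 112.]), array([ 0.797, -0.579,  0.013]))
(3, np.int32(4037), array([327., 212.]), array([ 0.54 , -0.147, -0.001]))
(4, np.int32(1100), array([262., 209.]), array([0.536, 0.021, 0.093]))
(5, np.int32(619), array([248., 287.]), array([0.354, 0.055, 0.068]))
mat (542.0166625976562, -147.224853515625, 195.22540283203125, 135.3423614501953, 1.0137008428573608)
scene (array([0.5485991 , 0.02290209]), np.float64(-0.8300122335019327), np.float64(0.04812422806900779), np.float64(0.15116537569154154), np.float64(0.0069431642657361145), 1545)
top (array([0.54748155, 0.02261245]), np.float64(-0.8824002775128562), np.float64(0.04770736180782832), np.float64(0.14850470631553903), np.float64(0.00398605945666547), 2569)
```

View pics/crop.png

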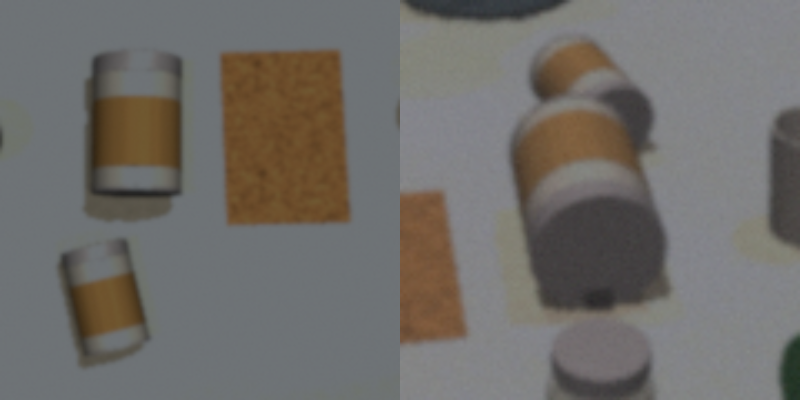

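The crop confirms it: the large orange tin with the tab at the bottom of its lid end, next to the mat. The tin is at (0.548, 0.023) with yaw -0.9°, and the mat is at (0.542, -0.147) with yaw +1.0°. Next I write the rolling-stroke helper and check IK.

```bash
cat > roll.py <<'E'
from plant import robot
import numpy as np
from scipy.spatial.transform import Rotation as Ro
R=.05; FLIP=0.0
def pose(c,a,phi,off):   # tool touching tin (centre c, yaw a) at angle phi past the top (rolling to -y), off = TCP height over surface
    q=Ro.from_rotvec(phi*np.array([np.cos(a),np.sin(a),0]))
    n=q.apply([0,0,1.]); o=q*Ro.from_euler('xyz',[np.pi,0,a+FLIP])
    return np.array([c[0],c[1],R])+n*(R+off),o.as_euler('xyz'),n
def along(c,a,s): return np.array(c)+s*np.array([np.sin(a),-np.cos(a)])
def force(n): return float(np.dot(robot.sense()['wrist_force'],n))
def stroke(c,a,p0,p1,nose,N=8.,vel=.07,a1=None,land=False,steps=None):
    """land at phi=p0, roll to p1, lift off. returns centre after by dead reckoning"""
    a1=a if a1 is None else a1; c=np.array(c,float); sg=np.sign(p1-p0)
    P,o,n=pose(c,a,p0,nose+.025)
    robot.goto(P,o); robot.sleep(.15); F0=force(n)
    P,o,n=pose(c,a,p0,nose-.012)
    hit=robot.move_straight(P,vel=.04,contact_N=4.)
    s=robot.sense(); off=float((s['tcp_pos']-np.array([c[0],c[1],R]))@n)-R
    print('hit',hit,'off %.4f'%off,'F %.1f'%(force(n)-F0),'t %.1f'%s['t'])
    if not hit: return c
    k=steps or max(1,int(np.ceil(abs(p1-p0)/np.radians(9)))); ph=np.linspace(p0,p1,k+1); A=np.linspace(a,a1,k+1); L=[]
    for i in range(1,k+1):
        f=force(n)-F0; off-=np.clip((N-f)*1e-4,-.0006,.0006)
        c=along(c,(A[i]+A[i-1])/2,R*(ph[i]-ph[i-1]))
        P,o,n=pose(c,A[i],ph[i],off)
        robot.move_straight(P,vel=vel,attitude=o); L.append(round(f,1))
    robot.sleep(.1)
    P,o,n=pose(c,a1,p1,off+.03); print('F',L,'%.1f'%(force(n)-F0),'off %.4f'%off)
    robot.move_straight(P,vel=.08)
    print('end c',c.round(4),'t %.1f'%robot.sense()['t']); return c
E
python3 - <<'E'
import roll; from roll import *
q0=np.array(robot.sense()['joint_pos'])
for fl in(0,np.pi):
    roll.FLIP=fl
    for y in(.023,-.06,-.147):
        for ph in(-28,0,28):
            P,o,n=pose([.548,y],-.01,np.radians(ph),.02); q=robot.inverse_kinematics(P,o)
            print(round(fl),y,ph,None if q is None else np.round(q,2))
E
```

```text
0 0.023 -28 [ 0.28  0.73 -1.02  1.84  0.97  1.44 -1.15]
0 0.023 0 [ 0.47  0.49 -0.76  1.91  0.42  0.91 -0.51]
0 0.023 28 [ 0.72  0.57 -0.69  1.89 -0.18  0.85  0.22]
0 -0.06 -28 [ 0.3   0.59 -0.8   1.9   0.9   1.25 -0.96]
0 -0.06 0 [ 0.54  0.46 -0.65  1.9   0.35  0.89 -0.3 ]
0 -0.06 28 [ 0.84  0.61 -0.69  1.83 -0.13  0.94  0.3 ]
0 -0.147 -28 [ 0.32  0.52 -0.6   1.94  0.87  1.11 -0.79]
0 -0.147 0 [ 0.65  0.48 -0.61  1.87  0.34  0.9  -0.13]
0 -0.147 28 [ 0.95  0.66 -0.69  1.73 -0.07  1.04  0.37]
3 0.023 -28 [ 0.36  0.83 -1.18  1.84  1.06  1.56  1.93]
3 0.023 0 [ 0.71  0.68 -1.18  1.89  0.72  1.07  2.37]
3 0.023 28 [ 0.29  0.47 -0.1   1.92 -0.55  0.93 -2.58]
3 -0.06 -28 [ 0.52  0.8  -1.18  1.89  1.1   1.5   2.04]
3 -0.06 0 [-0.75  0.62  1.11  1.97 -0.68  0.98 -2.45]
3 -0.06 28 [ 0.36  0.5  -0.02  1.86 -0.53  1.02 -2.47]
3 -0.147 -28 [ 0.68  0.78 -1.18  1.92  1.15  1.45  2.16]
3 -0.147 0 [-0.58  0.65  1.11  1.94 -0.7   1.01 -2.29]
3 -0.147 28 [ 0.44  0.56  0.05  1.76 -0.51  1.12 -2.37]
```

```bash
python3 - <<'E'
from roll import *; from h import *; import pickle
robot.grip(.85)
c=[.548,.0227];a=np.radians(-.85);p=np.radians(25)
P,o,n=pose(c,a,-p,.011+.1); robot.goto(P,o); s=robot.sense();print(s['t'],s['tcp_pos']-P,s['opening'])
c=stroke(c,a,-p,p,.011)
P,o,n=pose(c,a,p,.12)
F={k:robot.grab_frame(k) for k in('top','scene')};pickle.dump(F,open('f1.pkl','wb'))
for k in F:print(k,tin(F[k],(.44,.66,c[1]-.1,c[1]+.1)))
cv2.imwrite('pics/s1.png',np.hstack([cv2.resize(F[k]['image'][:,:,::-1],(400,300)) for k in F]))
E
```

```text
3.375 [ 0.00028365 -0.00108817 -0.00013597] 0.8523899809515395
hit False off -0.0007 F 0.0 t 5.0
top (array([0.50889961, 0.03287364]), np.float64(41.677885468572086), np.float64(0.48269281996123936), np.float64(0.23476106335558194), np.float64(0.10572660439654515), 6043)
scene (array([0.53744839, 0.04801291]), np.float64(26.47458112167134), np.float64(0.2928510093802699), np.float64(0.18516213587206892), np.float64(0.056179208168716334), 6195)
```

View pics/s1.png

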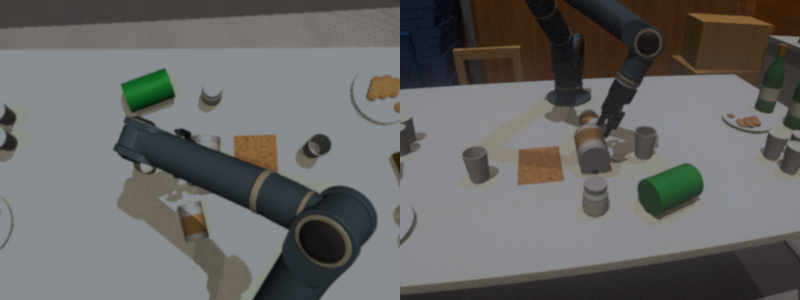

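There was no contact because the open fingers sit farther back than nose_length. The hand (scene ~(615,110)) is just above the tin, so I search deeper.

```bash
python3 - <<'E'
from roll import *; from h import *; import pickle
c=[.548,.0227];a=np.radians(-.85);p=np.radians(25)
c=stroke(c,a,-p,p,-.003)
F={k:robot.grab_frame(k) for k in('top','scene')};pickle.dump(F,open('f1.pkl','wb'))
for k in F:
    f=F[k]; l,o=mat(f)
    for q in o:print(k,q)
cv2.imwrite('pics/s2.png',np.hstack([cv2.resize(F[k]['image'][:,:,::-1],(400,300)) for k in F]))
E
```

```text
hit False off -0.0147 F 0.1 t 6.6
top (1, np.int32(974), array([491., 112.]), array([ 0.797, -0.579,  0.013]))
top (3, np.int32(1883), array([329., 192.]), array([ 0.593, -0.155, -0.001]))
top (4, np.int32(605), array([247., 287.]), array([0.354, 0.057, 0.068]))
scene (3, np.int32(6148), array([142.,  65.]), array([-1.288, -0.302, -0.013]))
scene (6, np.int32(1290), array([335.,  20.]), array([-1.291,  0.945,  0.174]))
scene (7, np.int32(10237), array([420.,  48.]), array([-0.592,  1.251,  0.144]))
scene (9, np.int32(2153), array([255.,  72.]), array([-1.293,  0.385, -0.19 ]))
scene (15, np.int32(2281), array([178., 212.]), array([ 0.552, -0.148,  0.001]))
```

View pics/s2.png

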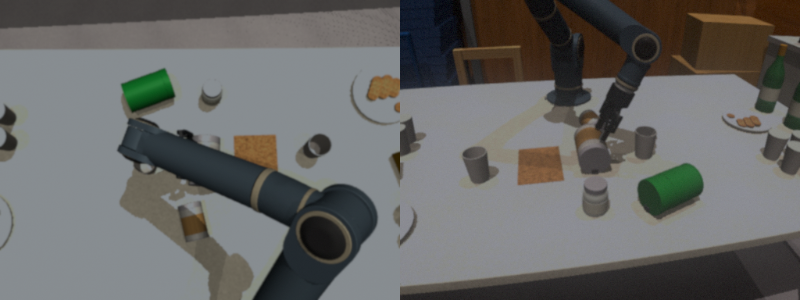

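The radial approach at -25° may simply be nudging the tin along without building up force. I back off and look closely.

```bash
python3 - <<'E'
from roll import *; from h import *; import pickle
old=pickle.load(open('f1.pkl','rb'))
c=[.548,.0227];a=np.radians(-.85);p=np.radians(25)
P,o,n=pose(c,a,-p,.12); robot.move_straight(P,vel=.25)
f=robot.grab_frame('scene');pickle.dump(f,open('f2.pkl','wb'))
print(robot.sense()['t'],tin(f,(.44,.66,-.07,.12)))
cr=lambda f:cv2.resize(f['image'][130:250,170:330,::-1],(400,300))
cv2.imwrite('pics/s3.png',np.hstack([cr(old['scene']),cr(f)]))
E
```

```text
7.4167 (array([0.5481402 , 0.02547376]), np.float64(-0.4950716395218307), np.float64(0.050111501067339186), np.float64(0.15107415794964146), np.float64(0.0794886051146315), 1995)
```

View pics/s3.png

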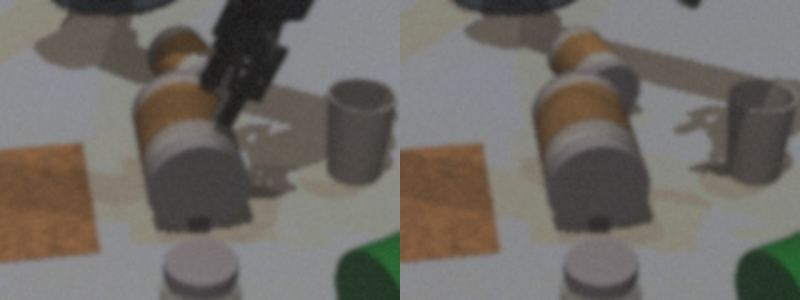

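```bash
python3 - <<'E'
from roll import *; from h import *; import pickle
s=robot.sense();print(s['tcp_pos'],s['tcp_rot'],s['opening'],Ro.from_euler('xyz',s['tcp_rot']).as_matrix().round(2).tolist())
f=pickle.load(open('f1.pkl','rb'))['scene']
g=f['image'].max(2)<45
m=np.zeros_like(g);m[140:190,240:300]=1
P=cloud(f,g&m);P=P[(P[:,0]>.4)&(P[:,0]<.7)]
# coordinates in tool frame of landed pose
Pl,o,n=pose([.548,.0227],np.radians(-.85),-np.radians(25),-.0147)
T=Ro.from_euler('xyz',o).inv().apply(P-Pl)*1000
T=T[T[:,2].argsort()[::-1]];print(Pl,len(T));print(T[:300:15].round(0).tolist())
w=robot.grab_frame('wrist');cv2.imwrite('pics/w.png',w['image'][:,:,::-1])
E
```

```text
[0.54849104 0.09290117 0.20238097] [ 2.70305935e+00  2.53881433e-03 -1.58787237e-02] 0.8508628769556036 [[1.0, -0.01, -0.01], [-0.02, -0.91, -0.42], [-0.0, 0.42, -0.91]]
[0.54822131 0.03761678 0.08199266] 669
[[-139.0, -65.0, 16.0], [-40.0, -11.0, -28.0], [50.0, 3.0, -31.0], [-38.0, -10.0, -35.0], [43.0, 5.0, -38.0], [-35.0, 8.0, -41.0], [-36.0, -2.0, -44.0], [-36.0, -9.0, -47.0], [44.0, 4.0, -50.0], [-37.0, -3.0, -54.0], [-38.0, 4.0, -56.0], [-42.0, 5.0, -60.0], [-38.0, -1.0, -64.0], [46.0, 7.0, -67.0], [-38.0, 2.0, -69.0], [67.0, -7.0, -71.0], [63.0, 11.0, -73.0], [68.0, -5.0, -74.0], [63.0, -3.0, -75.0], [-29.0, 8.0, -77.0]]
```

View pics/w.png

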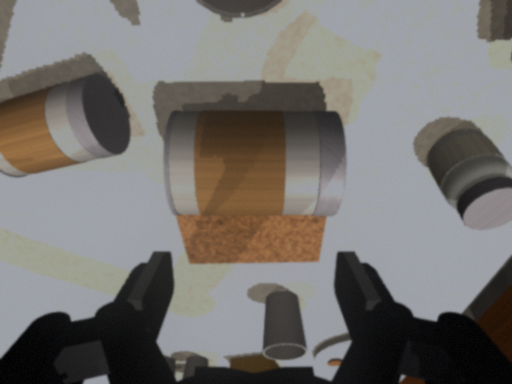

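The tin has not moved; its tab is still at the bottom. Depth puts the open fingertips some 20+ mm behind the TCP. I land on the very top to find the true reach, then roll from there.

```bash
python3 - <<'E'
from roll import *; from h import *; import pickle
c=[.548,.0227];a=np.radians(-.85)
P,o,n=pose(c,a,0,.04);robot.goto(P,o)
c=stroke(c,a,0,np.radians(28),-.018,N=8)
s=robot.sense();print(s['tcp_pos'])
f=robot.grab_frame('scene');pickle.dump(f,open('f2.pkl','wb'))
print(tin(f,(.44,.66,c[1]-.06,c[1]+.07)))
cv2.imwrite('pics/s4.png',cv2.resize(f['image'][110:260,120:320,::-1],(800,600)))
E
```

```text
hit True off -0.0191 F 6.0 t 9.1
F [6.0, 1.3, 1.6, 0.3] 0.5 off -0.0211
end c [ 0.5476 -0.0017] t 10.9
[ 0.54711358 -0.02920161  0.10217565]
(array([0.54851572, 0.0277331 ]), np.float64(-2.5437164470227684), np.float64(0.0487739477881329), np.float64(0.15041371420026578), np.float64(0.03492239261423274), 1759)
```

View pics/s4.png

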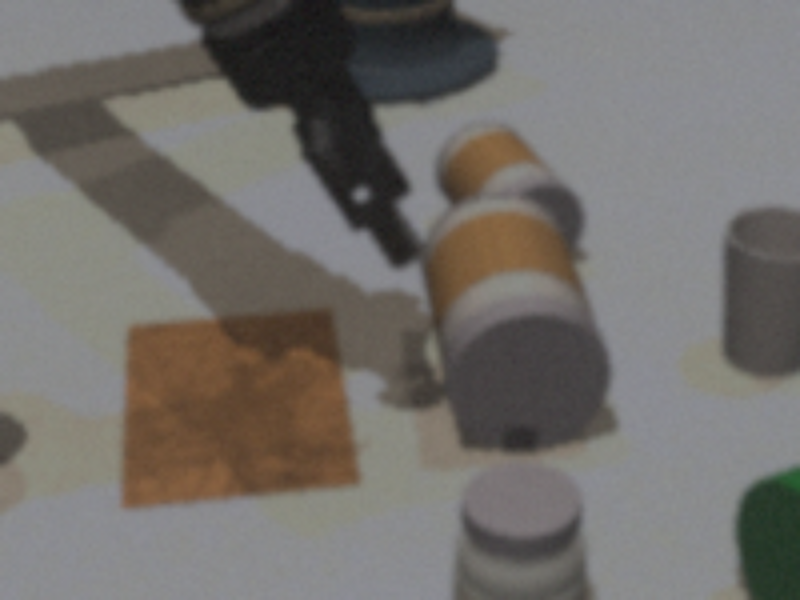

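```bash
python3 - <<'E'
s=open('h.py').read()
s=s.replace("P=cloud(f,np.ones(f['range_z'].shape,bool))","P=cloud(f,f['image'].max(2)>60)").replace("(P[:,2]>.065)]","(P[:,2]>.065)&(P[:,2]<.107)]")
open('h.py','w').write(s)
E
python3 - <<'E'
import pickle;from h import *
f0=pickle.load(open('f0.pkl','rb'));f2=pickle.load(open('f2.pkl','rb'))
print(tin(f0['scene'],(.44,.66,-.04,.1)));print(tin(f0['top'],(.44,.66,-.04,.1)));print(tin(f2,(.44,.66,-.04,.1)))
for f in(f0['scene'],f2): # tab on lid end
    g=f['image'].max(2); b=(slice(195,225),slice(230,270)); v,u=np.nonzero(g[b]<50); print(u.mean()+230,v.mean()+195,len(u))
E
```

```text
(array([0.54859347, 0.02296903]), np.float64(-1.0123790855125199), np.float64(0.048166811941225046), np.float64(0.15111128550030695), np.float64(0.006720527731200216), 1472)
(array([0.54746304, 0.02264307]), np.float64(-0.9957486104252723), np.float64(0.04778660614164741), np.float64(0.14850215197778052), np.float64(0.0018743527148368253), 2302)
(array([0.54830423, 0.02945321]), np.float64(-1.0328893073827166), np.float64(0.04810966561895497), np.float64(0.15140904561330187), np.float64(0.006687366025150341), 1469)
249.05 219.2 20
249.8 219.0 15
```

The tin has backed up 7 mm to y=0.0293: the light contact slipped and squeezed it backwards. I redo this with a firm, regulated press and re-measured centre.

```bash
cat >> roll.py <<'E'
def stroke2(c,a,p0,p1,nose,N=12.,vel=.08,a1=None,step=6,K=4000.,clear=.012,tr=0.,dv=.05,log=True):
    """K: contact stiffness estimate N/m; tr: extra travel along the tin axis over the stroke"""
    a1=a if a1 is None else a1; c=np.array(c,float)
    P,o,n=pose(c,a,p0,nose+clear); robot.goto(P,o); robot.sleep(.1); F0=robot.sense()['wrist_force']
    fo=lambda n:float(np.dot(robot.sense()['wrist_force']-F0,n))
    P,o,n=pose(c,a,p0,nose-.008); hit=robot.move_straight(P,vel=dv,contact_N=3.)
    s=robot.sense(); off=float((s['tcp_pos']-np.array([c[0],c[1],R]))@n)-R; L=[]
    if not hit: print('no hit',off,s['t']); return c,nose
    n0=off
    for i in range(4):
        f=fo(n); L.append((round(f,1),round(off*1e3,1)))
        if f>.8*N: break
        off-=np.clip((N-f)/K,-.002,.002); P,o,n=pose(c,a,p0,off); robot.move_straight(P,vel=.03)
    k=int(np.ceil(abs(np.degrees(p1-p0))/step)); ph=np.linspace(p0,p1,k+1); A=np.linspace(a,a1,k+1); G=[]
    for i in range(1,k+1):
        f=fo(n); off-=np.clip((N-f)/K*.7,-.0015,.0015)
        c=along(c,(A[i]+A[i-1])/2,R*(ph[i]-ph[i-1]))+tr/k*np.array([np.cos(a),np.sin(a)])
        P,o,n=pose(c,A[i],ph[i],off); robot.move_straight(P,vel=vel,attitude=o); G.append((round(f,1),round(off*1e3,1)))
    f=robot.sense()['wrist_force']-F0
    P,o,n=pose(c,a1,p1,off+.02); robot.move_straight(P,vel=.1)
    if log: print('press',L,'roll',G,'last',f.round(1))
    print('hit off %.4f'%n0,'c',c.round(4),'t %.1f'%robot.sense()['t']); return c,n0
E
python3 - <<'E'
from roll import *; from h import *; import pickle
c=[.548,.0293];a=np.radians(-1.)
P,o,n=pose(c,a,np.radians(5),.04);robot.move_straight(P,vel=.3,attitude=o)
c,n0=stroke2(c,a,np.radians(-15),np.radians(12),-.016)
f=robot.grab_frame('scene');pickle.dump(f,open('f3.pkl','wb'))
print(tin(f,(.44,.66,c[1]-.07,c[1]+.07)))
E
```

```text
press [(5.4, -19.5), (12.3, np.float64(-21.1))] roll [(12.3, np.float64(-21.0)), (16.3, np.float64(-20.3)), (12.7, np.float64(-20.2)), (-1.1, np.float64(-21.7)), (0.7, np.float64(-23.2))] last [-0.5 -0.1 -0.7]
hit off -0.0195 c [0.5476 0.0057] t 14.3
(array([0.54973775, 0.06673744]), np.float64(0.07997213043768084), np.float64(0.048312721838736444), np.float64(0.15131246161022988), np.float64(0.007024187575709656), 1018)
```

Contact held for three steps, then it slipped and squirted the tin back to y≈0.067. Before retrying, I check the saved frames for when and where it slipped.

```bash
python3 - <<'E'
from roll import *; from h import *; import pickle
F=pickle.load(open('f1.pkl','rb'));print('f1',tin(F['scene'],(.44,.66,-.05,.1)))
f=robot.grab_frame('scene');g=robot.grab_frame('top');pickle.dump((f,g),open('f4.pkl','wb'))
print(tin(f,(.44,.66,-.01,.14)),tin(g,(.44,.66,-.01,.14)),robot.sense()['t'],robot.sense()['tcp_pos'])
P=cloud(g,g['range_z']>0);m=(P[:,1]>.15)&(P[:,1]<.33)&(P[:,0]>.45)&(P[:,0]<.68)&(P[:,2]>.03);print('cupA',P[m].min(0),P[m].max(0))
cv2.imwrite('pics/s5.png',np.hstack([cv2.resize(k['image'][:,:,::-1],(400,300)) for k in(g,f)]))
E
```

```text
f1 (array([0.54858185, 0.022861  ]), np.float64(-0.9722938710366944), np.float64(0.0480788891013149), np.float64(0.1501763876981892), np.float64(0.006977402520328109), 1374)
(array([0.55044361, 0.06651105]), np.float64(-1.7518550073893788), np.float64(0.04817711295754548), np.float64(0.15082936355828763), np.float64(0.0066379835652308405), 1434) (array([0.54944786, 0.06617491]), np.float64(-1.4487877964657665), np.float64(0.04782672291252089), np.float64(0.14814632327779292), np.float64(0.0022399946759093254), 2312) 14.475 [ 0.54711867 -0.00365896  0.09563848]
cupA [0.50683116 0.16920186 0.0301006 ] [0.57693681 0.23842123 0.0994822 ]
```

View pics/s5.png

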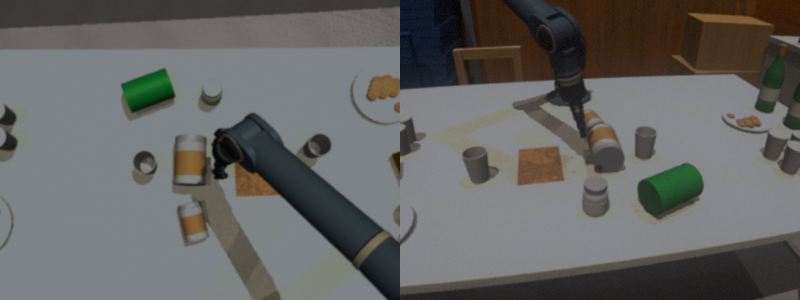

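The cup is clear, and the tin is at (0.549, 0.0663) with yaw -1.5°. I retry slower, tracking the tin by camera at each step and lifting off if it lags.

```bash
cat > diag.py <<'E'
from roll import *; from h import *
def see(y,cam='scene'):
    r=tin(robot.grab_frame(cam),(.44,.66,y-.075,y+.075)); return r[0],r[1]
def track(c,a,p0,p1,off0,N=10.,step=5,vel=.05,K=4300.,tol=.006,a1=None):
    a1=a if a1 is None else a1; c=np.array(c,float)
    P,o,n=pose(c,a,p0,off0+.012); robot.goto(P,o); robot.sleep(.1); F0=robot.sense()['wrist_force']
    P,o,n=pose(c,a,p0,off0-.008); hit=robot.move_straight(P,vel=.05,contact_N=3.)
    s=robot.sense(); off=float((s['tcp_pos']-np.array([c[0],c[1],R]))@n)-R
    if not hit: print('no hit',off); return c
    def F():
        w=robot.sense()['wrist_force']-F0; return w@n, w@np.array([0,n[2],-n[1]])  # normal, tangential (+y-ish)
    for i in range(3):
        f,t=F()
        if f>.8*N: break
        off-=np.clip((N-f)/K,-.002,.002); P,o,n=pose(c,a,p0,off); robot.move_straight(P,vel=.03)
    k=int(np.ceil(abs(np.degrees(p1-p0))/step)); ph=np.linspace(p0,p1,k+1); A=np.linspace(a,a1,k+1)
    for i in range(k+1):
        if i:
            c=along(c,(A[i]+A[i-1])/2,R*(ph[i]-ph[i-1])); P,o,n=pose(c,A[i],ph[i],off); robot.move_straight(P,vel=vel,attitude=o)
        f,t=F(); m,ya=see(c[1]); tp=robot.sense()['tcp_pos']
        print('phi %5.1f fn %5.1f ft %5.1f off %.1f  y cmd %.1f seen %.1f  x %.1f yaw %.1f trk %s'%(np.degrees(ph[i]),f,t,off*1e3,c[1]*1e3,m[1]*1e3,m[0]*1e3,ya,((tp-P)*1e3).round(1)))
        if abs(m[1]-c[1])>tol or f<1: break
        off-=np.clip((N-f)/K*.7,-.001,.001)
    P,o,n=pose(c,A[i],ph[i],off+.02); robot.move_straight(P,vel=.1); m,ya=see(c[1])
    print('after',m.round(4),round(ya,1),'t %.1f'%robot.sense()['t']); return m
E
python3 - <<'E'
from diag import *
p=robot.sense()['tcp_pos'];robot.move_straight([p[0],p[1]+.01,.15],vel=.3)
c=[.549,.0663];a=np.radians(-1.4)
track(c,a,np.radians(-15),np.radians(12),-.019)
E
```

```text
phi -15.0 fn   8.0 ft  -0.7 off -19.5  y cmd 66.3 seen 66.2  x 550.6 yaw -1.5 trk [0.8 1.  7.6]
phi -10.5 fn   9.9 ft   0.2 off -19.8  y cmd 62.4 seen 64.5  x 550.7 yaw -1.8 trk [-0.  -0.8  1. ]
phi  -6.0 fn  12.2 ft   0.3 off -19.8  y cmd 58.4 seen 64.5  x 550.4 yaw -2.0 trk [ 0.  -0.7  1.2]
after [0.5499 0.0651] -2.1 t 17.1
```

The tin barely follows, so the tip slides over it. I check where the fingertips really are in the tool frame, using saved pixels and no robot time.

```bash
python3 - <<'E'
import pickle;from h import *;from scipy.spatial.transform import Rotation as Ro
f=pickle.load(open('f2.pkl','rb'));f1=pickle.load(open('f1.pkl','rb'))['scene']
def ray(f,uv,x):
    A=world(f,[uv],0)[0];B=world(f,[uv],.2)[0];return A+(B-A)*(x-A[0])/(B[0]-A[0])
for f,uv,p,phi in((f2:=f,(220,175.5),[.54711,-.0292,.10218],28),(f1,(259,180),[.5482,.0376,.0820],-25)):
    a=np.radians(-.85);q=Ro.from_rotvec(np.radians(phi)*np.array([np.cos(a),np.sin(a),0]))*Ro.from_euler('xyz',[np.pi,0,a])
    for x in(.585,.6):print(phi,x,(q.inv().apply(ray(f,uv,x)-p)*1000).round(1))
    # grid of finger pixels: all depth points near tool, any brightness
    P=cloud(f,f['range_z']>0);T=q.inv().apply(P-p)*1000
    m=(abs(T[:,1])<20)&(abs(T[:,0])<60)&(T[:,2]>-60)&(T[:,2]<20);T=T[m]
    for lo in range(-60,20,8):
        k=T[(T[:,2]>=lo)&(T[:,2]<lo+8)]
        for s in(-1,1):
            kk=k[(np.sign(k[:,0])==s)]
            if len(kk)>3:print(lo,s,len(kk),np.percentile(kk[:,:2],[5,50,95],axis=0).round().tolist())
E
```

```text
28 0.585 [ 38.1   4.3 -20.3]
28 0.6 [ 53.1   1.2 -28.6]
-60 -1 10 [[-40.0, -12.0], [-39.0, -9.0], [-36.0, 3.0]]
-60 1 14 [[41.0, -12.0], [48.0, -5.0], [51.0, 3.0]]
-52 -1 9 [[-43.0, -12.0], [-37.0, -11.0], [-35.0, -7.0]]
-52 1 30 [[40.0, -12.0], [47.0, -1.0], [50.0, 9.0]]
-44 -1 12 [[-40.0, -11.0], [-37.0, -7.0], [-36.0, -3.0]]
-44 1 30 [[41.0, -11.0], [47.0, -3.0], [50.0, 8.0]]
-36 -1 16 [[-42.0, -12.0], [-36.0, -8.0], [-35.0, -2.0]]
-36 1 32 [[40.0, -12.0], [46.0, -5.0], [50.0, 8.0]]
-28 -1 13 [[-41.0, -12.0], [-37.0, -8.0], [-35.0, -2.0]]
-28 1 21 [[40.0, -12.0], [43.0, -2.0], [48.0, 8.0]]
-20 1 5 [[41.0, -8.0], [42.0, -3.0], [43.0, 5.0]]
-25 0.585 [ 36.6  -5.1 -19.8]
-25 0.6 [ 51.7   1.4 -26.9]
-60 -1 28 [[-45.0, -10.0], [-38.0, 1.0], [-36.0, 10.0]]
-60 1 25 [[41.0, -7.0], [48.0, 3.0], [51.0, 9.0]]
-52 -1 30 [[-41.0, -12.0], [-37.0, -1.0], [-35.0, 9.0]]
-52 1 29 [[40.0, -8.0], [48.0, 2.0], [51.0, 9.0]]
-44 -1 26 [[-39.0, -11.0], [-37.0, -0.0], [-34.0, 9.0]]
-44 1 31 [[37.0, -6.0], [48.0, 4.0], [51.0, 9.0]]
-36 -1 24 [[-39.0, -11.0], [-37.0, -1.0], [-34.0, 10.0]]
-36 1 30 [[38.0, -10.0], [47.0, 1.0], [50.0, 9.0]]
-28 -1 24 [[-40.0, -11.0], [-38.0, -2.0], [-34.0, 9.0]]
-28 1 20 [[39.0, -11.0], [42.0, 3.0], [47.0, 9.0]]
-20 -1 84 [[-55.0, -12.0], [-29.0, 3.0], [-4.0, 12.0]]
-20 1 79 [[3.0, -8.0], [35.0, 3.0], [58.0, 13.0]]
-12 -1 41 [[-57.0, -17.0], [-34.0, 16.0], [-6.0, 19.0]]
-12 1 61 [[6.0, -18.0], [37.0, 14.0], [58.0, 19.0]]
```

Geometry is right: the tips are centred, about 19 mm behind the TCP at this opening. The tips (x ±41) sit at or beyond the edge of the cardboard sleeve, which is offset about -12 mm and 76 mm wide, so they ride on smooth metal. I narrow the opening and centre it on the sleeve.

```bash
sed -i "s/return np.array(\[c\[0\],c\[1\],R\])+n\*(R+off),o/return np.array([c[0]+D*np.cos(a),c[1]+D*np.sin(a),R])+n*(R+off),o/; s/^R=.05; FLIP=0.0/R=.05; FLIP=0.0; D=-.012/" roll.py
sed -i "s/pose(c,a,p0,off0-.008)/pose(c,a,p0,off0-deep)/; s/tol=.006/tol=.006,deep=.008/" diag.py
python3 - <<'E'
from diag import *
c=[.5495,.0655];a=np.radians(-1.9)
P,o,n=pose(c,a,np.radians(-15),.03);robot.move_straight(P,vel=.3,attitude=o)
robot.grip(.45);print(robot.sense()['t'],robot.sense()['opening'])
track(c,a,np.radians(-15),np.radians(15),.012,deep=.034)
E
```

```text
17.7917 0.44729312541766236
phi -15.0 fn   8.8 ft  -1.1 off -13.5  y cmd 65.5 seen 65.4  x 550.8 yaw -2.0 trk [-0.2  1.1  0.9]
phi -10.0 fn  11.4 ft  -1.4 off -13.7  y cmd 61.1 seen 60.4  x 550.5 yaw -2.0 trk [-0.2  0.4  1.3]
phi  -5.0 fn  13.1 ft  -1.4 off -13.4  y cmd 56.8 seen 58.4  x 550.3 yaw -2.0 trk [-0.1  0.5  1.4]
phi   0.0 fn   9.8 ft   0.3 off -12.9  y cmd 52.4 seen 59.6  x 550.1 yaw -2.3 trk [ 0.3 -0.1  0.9]
after [0.5507 0.0601] -2.2 t 20.6
```

The sleeve grips better: it rolled 7 mm before slipping, so top friction is weak. Landing further back, on the upper rear quarter about 80 mm up, lets the fingertips roll the tin along steadily without relying on friction. Rolling at its present yaw of about -2.2° also carries it 8 mm in -x, onto the mat's centre line.

```bash
cat > push.py <<'E'
from diag import *
NOSE=-.0135
def tool(c,a,dist,ztip,D=-.012):   # vertical tool, tip's leading face 'dist' behind tin centre
    b=along(c,a,-(dist+.011)); return np.array([b[0]+D*np.cos(a),b[1]+D*np.sin(a),ztip+NOSE]),[np.pi,0,a]
E
python3 - <<'E'
from push import *; import pickle
m,ya=see(.06); print(m,ya); a=np.radians(-2.1); zt=.081
p=robot.sense()['tcp_pos'];robot.move_straight([p[0],p[1],.14],vel=.3)
P,o=tool(m,a,.052,.15);robot.goto(P,o)
P,o=tool(m,a,.052,zt);print(robot.move_straight(P,vel=.12,contact_N=6),robot.sense()['t'])
F0=robot.sense()['wrist_force']
for tgt,v in((.035,.03),(-.02,.045)):
    s=m[1]-tgt; P,o=tool(along(m,a,s),a,.0395,zt)
    h=robot.move_straight(P,vel=v,contact_N=15); q,y=see(tgt); s=robot.sense()
    print(h,'seen',q.round(4),round(y,1),'dF',(s['wrist_force']-F0).round(1),'t %.1f'%s['t'])
    if h: break
E
```

```text
[0.55080837 0.05997097] -2.1468712195446673
False 22.0083
True seen [0.5497 0.0572] -2.1 dF [-1.6  0.2  3.8] t 22.9
```

The push stopped on a mostly vertical force, which does not fit a contact 53° behind the top. I look at the contact itself.

```bash
python3 - <<'E'
from push import *; import pickle
s=robot.sense();f=robot.grab_frame('scene');w=robot.grab_frame('wrist');pickle.dump((f,w),open('f5.pkl','wb'))
print(s['tcp_pos'],s['tcp_rot'],s['wrist_force'],s['torque'],s['opening'])
cv2.imwrite('pics/s6.png',np.hstack([cv2.resize(f['image'][100:235,190:325,::-1],(500,500),interpolation=cv2.INTER_CUBIC),cv2.resize(w['image'][:,100:400,::-1],(300,384)).copy()[:384].__class__ is np.ndarray and cv2.copyMakeBorder(cv2.resize(w['image'][:,100:400,::-1],(300,384)),0,116,0,0,0)]))
E
```

```text
[0.54044263 0.10335897 0.06959632] [-3.13459967e+00 -1.65838230e-03 -3.59684736e-02] [-1.14627334  1.15079589  4.19992121] [ 0.35154749  0.11097787 -0.03623048] 0.4475841062515056
```

View pics/s6.png

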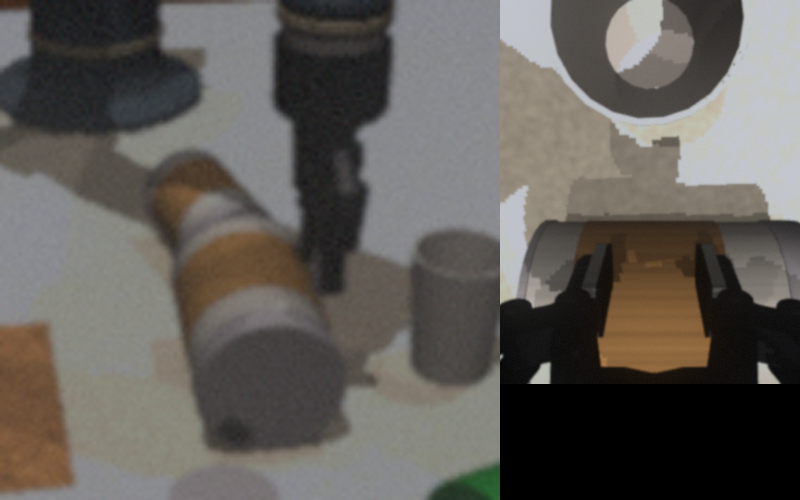

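The contact is indeed on the fingertips' leading edge, with high friction there. So I change method: keep the hand vertical with the flat tips pressed lightly on the crown, and make one smooth straight horizontal stroke. The tin then rolls under the tips by half the hand's travel.

```bash
cat >> push.py <<'E'
D0=-.012
def flat(c,a,back,z):  # vertical tool, tip centre 'back' behind (+y of) the tin centre, TCP height z
    b=along(c,a,-back); return np.array([b[0]+D0*np.cos(a),b[1]+D0*np.sin(a),z])
def crown(c,a,b0=.017,travel=.068,N=9.,vel=.06,zc=.0875,a1=None,K=4300.,lift=.015):
    a1=a if a1 is None else a1
    P=flat(c,a,b0,zc+lift); robot.goto(P,[np.pi,0,a]); robot.sleep(.05); F0=robot.sense()['wrist_force'][2]
    h=robot.move_straight(flat(c,a,b0,zc-.008),vel=.06,contact_N=3.)
    z=robot.sense()['tcp_pos'][2]; f=robot.sense()['wrist_force'][2]-F0
    if not h: print('no hit',z); return None
    z2=z-np.clip((N-f)/K,-.002,.002); robot.move_straight(flat(c,a,b0,z2),vel=.03); f1=robot.sense()['wrist_force'][2]-F0
    am=(a+a1)/2
    P=flat(c,a,b0,z2)+np.r_[along([0,0],am,travel),0]
    robot.move_straight(P,vel=vel,attitude=None if a1==a else [np.pi,0,a1])
    w=robot.sense()['wrist_force']; f2=w[2]-F0
    q,y=see(c[1]-travel/2); P[2]+=lift; robot.move_straight(P,vel=.12); q2,y2=see(c[1]-travel/2)
    print('z %.4f F %.1f %.1f %.1f w'%(z,f,f1,f2),w.round(1),'seen',q.round(4),round(y,1),'->',q2.round(4),round(y2,1),'t %.1f'%robot.sense()['t'])
    return q2,y2
E
python3 - <<'E'
from push import *
p=robot.sense()['tcp_pos'];robot.move_straight([p[0],p[1]+.005,.12],vel=.3)
c,y=see(.057);print(c,y)
crown(c,np.radians(y),travel=.05,b0=.015)
E
```

```text
[0.54990262 0.05602816] -2.3288949560011147
z 0.0869 F 2.4 9.3 19.5 w [-4.5 -1.1 20.6] seen [0.5501 0.0315] -2.1 -> [0.5492 0.0313] -2.3 t 25.6
```

That worked: 50 mm of hand travel rolled the tin 24.7 mm. I continue with straight strokes, updating from the camera after each.

```bash
python3 - <<'E'
from push import *
c,y=see(.0313)
for i in range(3):
    r=crown(c,np.radians(np.clip(y,-3,0)),travel=.072,b0=.018,N=6.5,vel=.075)
    if r is None: break
    old=c; c,y=r
    if abs(old[1]-.036-c[1])>.01: print('off plan');break
E
```

```text
z 0.0865 F 4.7 8.7 12.5 w [-1.9 -1.1 12.2] seen [ 0.5478 -0.0049] -2.4 -> [ 0.5483 -0.0049] -2.4 t 28.0
z 0.0865 F 5.6 7.3 11.2 w [-1.7 -0.1 11.1] seen [ 0.5467 -0.0411] -2.4 -> [ 0.5468 -0.041 ] -2.4 t 30.4
z 0.0865 F 5.5 6.7 9.9 w [-0.4 -1.6 10. ] seen [ 0.5454 -0.0772] -2.0 -> [ 0.5453 -0.0771] -1.9 t 32.8
```

Each stroke now rolls exactly 36 mm. For the next one I add a slight twist toward the mat's +1°.

```bash
python3 - <<'E'
from push import *
c,y=see(-.0771)
c,y=crown(c,np.radians(y),travel=.066,b0=.018,N=9,vel=.075,a1=np.radians(y+3.5))
E
```

```text
z 0.0865 F 6.0 9.0 21.5 w [-9.4 -1.7 21. ] seen [ 0.5438 -0.1101] -1.8 -> [ 0.5433 -0.1096] -1.7 t 35.2
```

The twist hardly changed the yaw (-1.7°), since the table's grip dominates. That is still within the 3° the task builds in for straight rolling. Next is the last stroke to the centre, then the hand clears and I check.

```bash
python3 - <<'E'
from push import *; import pickle
c,y=see(-.1096)
c,y=crown(c,np.radians(y),travel=2*(c[1]+.147),b0=.018,N=6.5,vel=.075)
p=robot.sense()['tcp_pos'];robot.move_straight([p[0],p[1],.2],vel=.3)
P,o,n=pose([.45,.3],0,0,.1);robot.goto([.42,.27,.3],[np.pi,0,0])
F={k:robot.grab_frame(k) for k in('top','scene')};pickle.dump(F,open('f6.pkl','wb'))
for k in F:print(k,tin(F[k],(.42,.66,-.23,-.07)))
print(robot.sense()['t'])
f0=pickle.load(open('f0.pkl','rb'))
for n,(x,yy,r) in dict(cupA=(.542,.204,.06),cupB=(.58,-.38,.09),jar=(.77,-.0,.09)).items():
    for f in(f0['top'],F['top']):
        Q=cloud(f,f['range_z']>0);Q=Q[(abs(Q[:,0]-x)<r)&(abs(Q[:,1]-yy)<r)&(Q[:,2]>.04)&(Q[:,2]<.11)];print(n,len(Q),Q.mean(0).round(3))
# mat edges visible round the tin
for nm,f in(('f0',f0['top']),('f6',F['top'])):
    h=cv2.cvtColor(f['image'],cv2.COLOR_RGB2HSV);m=((h[...,0]<25)&(h[...,1]>110)&(h[...,2]>40)).astype(np.uint8);b=np.zeros_like(m);b[160:262,290:366]=1
    print(nm,rect(f,cv2.morphologyEx(m*b,cv2.MORPH_CLOSE,np.ones((3,3))),0))
cv2.imwrite('pics/s7.png',np.hstack([cv2.resize(F['top']['image'][150:270,220:380,::-1],(400,300)),cv2.resize(F['scene']['image'][130:250,100:260,::-1],(400,300))]))
E
```

```text
z 0.0865 F 6.0 6.2 9.1 w [-3.2 -1.7  9.2] seen [ 0.5422 -0.148 ] -2.7 -> [ 0.5419 -0.1478] -2.6 t 37.6
top (array([ 0.54233844, -0.14746273]), np.float64(-2.2056447609784295), np.float64(0.04791285436066831), np.float64(0.15034227365776145), np.float64(0.001922472867784208), 2351)
scene (array([ 0.54132216, -0.14785077]), np.float64(-2.466869179674863), np.float64(0.0486045518501967), np.float64(0.1514496242206949), np.float64(0.006296261994522296), 1497)
39.8833
cupA 364 [0.548 0.211 0.075]
cupA 359 [0.547 0.21  0.076]
cupB 550 [ 0.594 -0.334  0.073]
cupB 551 [ 0.594 -0.334  0.073]
jar 653 [ 0.768 -0.003  0.08 ]
jar 652 [ 0.768 -0.003  0.079]
f0 (542.0166625976562, -147.224853515625, 195.22540283203125, 135.3423614501953, 1.0137008428573608)
f6 (541.9715576171875, -147.1412353515625, 195.11776733398438, 135.2040252685547, 0.9987905621528625)
```

View pics/s7.png

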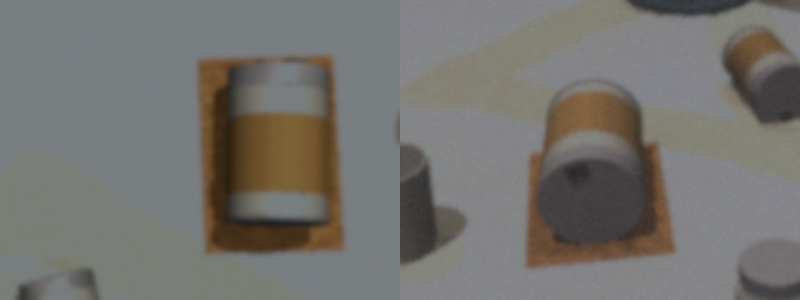

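The position is within 1 mm, and the cups and jar are unmoved. Yaw is 3.3° off the mat, with 14 s left. I try one firmer twist in place, with the tips wider apart on the sleeve, which moves little if it slips.

```bash
python3 - <<'E'
from push import *; import pickle
c=np.array([.542,-.1475]);a=np.radians(-2.3);a1=np.radians(2.5)
robot.goto(flat(c,a,0,.115),[np.pi,0,a]);robot.grip(.65);F0=robot.sense()['wrist_force'][2]
h=robot.move_straight(flat(c,a,0,.074),vel=.06,contact_N=4.)
s=robot.sense();z=s['tcp_pos'][2];print(h,z,s['t'])
if h:
    z-=(22-(s['wrist_force'][2]-F0))/4300; P=flat(c,a,0,z);robot.move_straight(P,vel=.03);w0=robot.sense()
    P=flat(c,a,0,z); Q=np.array([c[0]+D0*np.cos(a1),c[1]+D0*np.sin(a1),z])
    robot.move_straight(Q,vel=.003,attitude=[np.pi,0,a1]); w1=robot.sense()
    print(w0['wrist_force'],w1['wrist_force'],w1['t']); P=Q
p=robot.sense()['tcp_pos'];robot.move_straight([p[0],p[1],.16],vel=.15)
f=robot.grab_frame('scene');print(tin(f,(.42,.66,-.23,-.07)),robot.sense()['t'])
robot.goto([.42,.27,.3],[np.pi,0,0])
F={k:robot.grab_frame(k) for k in('top','scene')};pickle.dump(F,open('f7.pkl','wb'))
for k in F:print(k,tin(F[k],(.42,.66,-.23,-.07)))
print(robot.sense()['t'])
E
```

```text
True 0.08523838200188842 42.4333
[-11.1313371    0.55068854  29.53677092] [-7.70173288 -0.25720212 26.84668754] 43.1667
(array([ 0.54169367, -0.14791349]), np.float64(-2.4184083782089862), np.float64(0.048564819562439736), np.float64(0.15065396030611983), np.float64(0.006403381098620697), 1447) 43.8833
top (array([ 0.5421195 , -0.14728834]), np.float64(-2.0215247012068454), np.float64(0.04776430360974123), np.float64(0.14976432506892734), np.float64(0.001962950135797922), 2356)
scene (array([ 0.54176373, -0.1479107 ]), np.float64(-2.4053719997589713), np.float64(0.04857250351893346), np.float64(0.15143141298250873), np.float64(0.0063764898355771205), 1505)
45.65
```

The tin is still centred and at rest, and the hand is clear of it. The twist did not change the yaw, and I won't risk more in the remaining time.

```bash
python3 -c "
from plant import robot
robot.close_job();print(robot.sense()['t'])"
```

```text
the job is handed in; nothing more can be done
the job is handed in; nothing more can be done
```

The tin is lying still in the middle of the mat and the job is handed in, but the tin is about 3° off square. I rolled it there with light fingertip strokes across its top, without gripping or lifting it.

**Last checks, about 45.7 s on the robot's clock:**
- **Centre:** the tin was at (0.542, -0.147 to -0.148) in both cameras. The mat's centre is at (0.542, -0.147), so it is within about 1 mm.
- **Cups and jar:** within about 1 mm of their starting positions when checked at about 40 s. I did not re-measure them after the last twist.
- **Tab:** it had moved up from the bottom to near the top of the lid end, as expected from rolling.
- **Hand:** well clear of everything.

**What did not go well:**
- **Squareness:** the tin's yaw is -2.0° to -2.4° against about +1.0° for the mat, so it is 3.0° to 3.4° off. It started about 2° off, and my slipped early attempts added to that. Two attempts to twist it straight with the fingertips had almost no effect.
- **Early slips:** my first strokes used a tilted hand, and one slip made the tin roll back about 37 mm, toward the first cup but not touching it. A brief push from behind also jammed. The vertical-hand strokes then rolled it predictably.

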